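# Make up the breakfast egg service

### The job

Make up the breakfast service on the sideboard: stand the two egg cups in the round seats of the egg board, one in each, and put the pepper mill and the tin dredger into the caddy, each in the compartment of its own size, all standing upright right down on the floor of their places. Keep the four things upright, set each down rather than dropping it, and leave the teacup, the biscuit cutter and the matchbox where they are.

Things in the scene. Friction and masses are not known exactly. Their poses are not given: they have to be found in the camera images.
- egg_cup_1: Small footed egg cup of white china with blue pattern, 47 mm across the rim, 50 mm high, foot about 45 mm across; round. Origin: centre of its underside, z up. The two egg cups are alike and either may take either seat.
- egg_cup_2: The second egg cup, the same as egg_cup_1: 47 mm across the rim, 50 mm high, foot about 45 mm across. Origin: centre of its underside, z up.
- pepper_mill: Turned brown wooden pepper mill with a small bright knob on top, round, 58 mm across at the foot, 120 mm high; to be gripped round the body 60 to 85 mm above its foot, where it is 48 to 54 mm wide to the fingers. Its head does not turn. Origin: centre of its underside, z up.
- dredger: Grey tinplate dredger (shaker), pierced domed top, loop handle on one side, 67 (x) x 91 (y) x 114 mm. Body: cylinder 66 mm across up to 85 mm height, its axis 12 mm from the origin along +y; grip it across x. Handle: 8 mm thick, on the -y side, out to 45 mm from the origin, 21 to 74 mm high. Origin: centre of the outline, at the underside, z up.
- caddy: Low open wooden caddy, fixed, 96 (x) x 203 mm (y); walls 7 mm thick, tops 42 mm high, floor 8 mm above the underside; brass end handles. Two compartments, each 82 mm wide in x: the long one (108 mm, centred at y = -40.5 mm) for the dredger, its handle along y either way round; the short one (74 mm, centred at y = +57.5 mm) for the pepper mill. Origin: centre of its underside, z up.
- egg_board: Flat pale wooden board, fixed, 137 (x) x 164 (y) x 22 mm. Two round seats 62 mm across, 10 mm deep (floor 12 mm above the underside), centred at x = -31.5 mm, y = +40 and -40 mm. An oblong sunk tray on its +x side (58 x 142 mm) already holds two fixed teaspoons lying along y, up to 29 mm high. Origin: centre of its underside, z up.
- biscuit_cutter: Bystander, to be left alone: open round fluted tin biscuit cutter with a strap handle over it, 61 mm across, 46 mm high. Origin: centre of its underside.
- matchbox: Bystander, to be left alone: matchbox lying flat, 36 (x) x 53 (y) x 16 mm. Origin: centre of its underside.
- teacup: Bystander, to be left alone: blue patterned china teacup, much wider than the egg cups, 82 x 108 mm with its handle, 56 mm high, standing behind the others. Beyond x = 0.60 m of the robot a cupboard hangs over the worktop, from 455 mm up. Origin: centre of its outline, at the underside.
Not all that is in view belongs to the job. What is shaped like the egg_cup_1 but brown is not meant.

How it is judged (in metres and radians):
At the end, for the whole second after the job is handed in: An egg cup in each round seat (within 12 mm, underside under 16 mm above the board's), the mill in the caddy's short compartment (15 mm in x, 11 in y), the dredger in the long one (15 mm), undersides under 13 mm above the caddy's; all upright within 0.1 rad and at rest ((((x of egg_cup_1 in the frame of egg_board between -0.0435 and -0.0195 m and y of egg_cup_1 in the frame of egg_board between 0.028 and 0.052 m and z of egg_cup_1 in the frame of egg_board below 0.016 m) and (x of egg_cup_2 in the frame of egg_board between -0.0435 and -0.0195 m and y of egg_cup_2 in the frame of egg_board between -0.052 and -0.028 m and z of egg_cup_2 in the frame of egg_board below 0.016 m)) or ((x of egg_cup_1 in the frame of egg_board between -0.0435 and -0.0195 m and y of egg_cup_1 in the frame of egg_board between -0.052 and -0.028 m and z of egg_cup_1 in the frame of egg_board below 0.016 m) and (x of egg_cup_2 in the frame of egg_board between -0.0435 and -0.0195 m and y of egg_cup_2 in the frame of egg_board between 0.028 and 0.052 m and z of egg_cup_2 in the frame of egg_board below 0.016 m))) and x of pepper_mill in the frame of caddy between -0.015 and 0.015 m and y of pepper_mill in the frame of caddy between 0.0465 and 0.0685 m and z of each of pepper_mill, dredger in the frame of caddy below 0.013 m and x of dredger in the frame of caddy between -0.015 and 0.015 m and y of dredger in the frame of caddy between -0.0555 and -0.0255 m and angle between each of egg_cup_1, egg_cup_2, pepper_mill, dredger's own z axis and vertical below 0.1 rad and linear speed of each of egg_cup_1, egg_cup_2, pepper_mill, dredger below 0.01 m/s); the robot touches nothing.
It fails at once if the biscuit cutter is moved from its place by more than 25 mm (distance of biscuit_cutter from where it was at the start of the episode above 0.025 m).
It fails at once if the matchbox is moved from its place by more than 25 mm (distance of matchbox from where it was at the start of the episode above 0.025 m).
It fails at once if the teacup is moved from its place by more than 25 mm (distance of teacup from where it was at the start of the episode above 0.025 m).
It fails at once if an egg cup, the pepper mill or the dredger is tipped or knocked over (tilted more than 0.8 rad) (angle between any of egg_cup_1, egg_cup_2, pepper_mill, dredger's own z axis and vertical above 0.8 rad).
It fails at once if one of the four is dropped or flung (faster than 0.7 m/s, a fall of 25 mm, with no finger on it) ((linear speed of egg_cup_1 above 0.7 m/s and contact force between egg_cup_1 and the fingers below 0.05 N) or (linear speed of egg_cup_2 above 0.7 m/s and contact force between egg_cup_2 and the fingers below 0.05 N) or (linear speed of pepper_mill above 0.7 m/s and contact force between pepper_mill and the fingers below 0.05 N) or (linear speed of dredger above 0.7 m/s and contact force between dredger and the fingers below 0.05 N)).
It also fails if it takes over 112 s, if anything falls off the work surface, if the arm or the gripper's body presses on something with over 40 N, if the wrist force passes 120 N, or if a joint passes its speed limit or range.

### The arm

A 7-joint arm with a two-finger parallel gripper is mounted at the origin on a cart in front of the work surface, level with it; the furniture and walls round the work are solid. World frame = base frame: x ahead of the robot, y to its left, z up, the work surface at z = 0. Lengths are in mm, angles in rad, forces in N, time in s.
With the tool pointing down it reaches from about 425 to 825 mm from the base axis. Payload 3.6 kg.
Tool frame: the origin (TCP) lies on the centre line of the jaws, within the pads' length; the fingertips stand nose_length ahead of it and the grasp point (between the pads) lies 11 mm behind it (nose_length is the distance from the TCP to the fingertips, in mm); z points along the fingers, y is the line along which they close (so a half turn about z gives the same grasp; the last joint's range is limited). The gripper opens to 93 mm and grips with 3 to 60 N. Pads are 15 mm wide; open, the fingers measure 128 mm over their backs; the gripper's body (75 mm by 188 mm) begins 65 mm behind the grasp point.
Start: joints at [-1.204, 0.615, -0.013, 1.423, 0.008, 1.103, -0.04], TCP at [248.77, 600.48, 226.64] pointing down, gripper open.
Joint ranges: [-3.12, 3.12], [-0.3, 2.06], [-1.34, 1.32], [0.26, 2.42], [-1.36, 4.5], [0.01, 1.98], [-2.84, 2.84]. Speed limits (rad/s): [2.79, 2.79, 3.14, 3.14, 3.14, 3.14, 3.14].

### API

Orientations are given as [roll, pitch, yaw] about the fixed x, y, z axes, in that order (R = Rz(yaw) Ry(pitch) Rx(roll)).
In Python, from bench import * gives the robot as it stands.
- The arm moves only by the tool move_arm, never from a script. Its argument "targets" is a list of rows, each an object with "gripper": the closure, from -1 (fully open) to 1 (shut); "delta_pos": the shift along the tool's x, y, z in m, a list of three; "spin": the turn about the tool's z in rad. In form: [{"gripper": gripper, "delta_pos": [dx, dy, dz], "spin": spin}, ...]. A call has 1 to 12 rows; each row is the pose to reach, as a shift and turn from the pose commanded when the call began, along the tool's axes at that moment; what a row does not reach only later rows make up. A row lasts 1/12 s, in which the tool goes at most 41.7 mm and 7.16 degrees, less where a joint would pass 70% of its speed; a pose out of reach is approached as far as the arm can. A call with a gripper value outside its range is refused whole. The fingers move at their own pace and stop on an object; "grip_force" is the grip in N (left out, the last holds). Time passes only in rows, so rows that repeat a pose let the fingers close. It gives the time, the measured TCP pose, the force, the opening and the grip force at its end, in the units of the state.
- get_state(): the state, without advancing time (a new reading comes with each control period).
- capture(name): name is "side" or "top"; returns the picture (480x640x3 uint8, red, green, blue); there is no depth.
- camera_model(name): a dict with "fx", "fy", "cx", "cy" (pixels), "cam_to_world" (4x4, takes a point from camera to world coordinates). Camera axes: x right, y down, z forward; pixel columns grow to the right and rows downward; lengths in mm; the calibration is good to about 2 mm. A picture is of the moment at which its call begins. camera_model takes no time and is no camera call.
- job_done(): hands the job in; it is judged then, once.
The state is a dict: "t": time; "joint_pos": joint angles; "dq": joint speeds; "joint_torque": joint torques, N m; "position": TCP position; "tcp_rot": TCP orientation; "wrist_force": force on the tool from outside, world axes, zero at the start; "wrist_torque": the same for the moment, N m; "finger_gap": finger opening in mm; "grasp_force": force on a finger pad.
Only numpy, scipy, OpenCV 4.12 (cv2) and the standard library are available. Lean on these libraries where they do the work, as an engineer would, in place of code of your own. Each camera call takes 0.05 s, during which the arm holds its last target. There are 200 camera calls.

## Working session

There is one attempt and no reset: what is moved stays moved. The work goes in short steps, Python scripts to look and compute and a tool call to move; the robot and the scene stay as the last step left them, time stands still between calls to the robot, and variables do not carry over. Pictures are saved under pics/ and viewed, at most 14 in all, crops included, and the job is handed in when it is done.

Besides the shell and the picture viewer there is one more tool, called after "Request:" as name(argument=value, ...), one argument or row to a line, values as JSON. move_arm: Moves the arm, as the interface text tells. Its arguments: {"type":"object","properties":{"targets":{"type":"array","items":{"type":"object","properties":{"gripper":{"type":"number"},"delta_pos":{"type":"array","items":{"type":"number"}},"spin":{"type":"number"}}}},"grip_force":{"type":"number"}},"required":["targets"]}

```bash
mkdir -p pics; ls
python3 - <<'E'
from bench import *
import cv2,numpy as np
np.set_printoptions(suppress=True,precision=4)
print(get_state())
for n in("side","top"):
    cv2.imwrite(f"pics/{n}0.png",capture(n)[:,:,::-1]); print(n,camera_model(n))
E
```

```text
pics
{'t': 0.0, 'joint_pos': array([-1.2045,  0.6159, -0.0126,  1.4249,  0.0081,  1.1034, -0.0404]), 'dq': array([ 0.    , -0.0011, -0.0024,  0.0012,  0.0005, -0.0003, -0.0003]), 'joint_torque': array([  0.0009, -45.8916,   0.2092, -16.5748,  -0.061 ,   0.0204,
         0.0002]), 'position': array([248.5097, 599.8021, 225.5232]), 'tcp_rot': array([-3.1391,  0.    ,  2.7488]), 'wrist_force': array([-0.0552, -0.2422,  0.0715]), 'wrist_torque': array([-0.0707, -0.0464, -0.0081]), 'grasp_force': 0.0, 'finger_gap': 93.16832415661179}
side {'fx': 453.3613052025675, 'fy': 453.3613052025675, 'cx': 317.1360803918634, 'cy': 236.86556763079776, 'cam_to_world': array([[ -0.994 ,  -0.0627,   0.09  , 465.541 ],
       [ -0.109 ,   0.6568,  -0.7461, 762.1807],
       [ -0.0123,  -0.7514,  -0.6597, 764.047 ],
       [  0.    ,   0.    ,   0.    ,   1.    ]])}
top {'fx': 458.54424445182576, 'fy': 458.54424445182576, 'cx': 317.1234350659135, 'cy': 235.32564938559824, 'cam_to_world': array([[   0.0097,   -0.9806,    0.1959,  330.8009],
       [  -0.9999,   -0.009 ,    0.0045,  -73.1699],
       [  -0.0027,   -0.1959,   -0.9806, 1121.7217],
       [   0.    ,    0.    ,    0.    ,    1.    ]])}
```

View pics/top0.png

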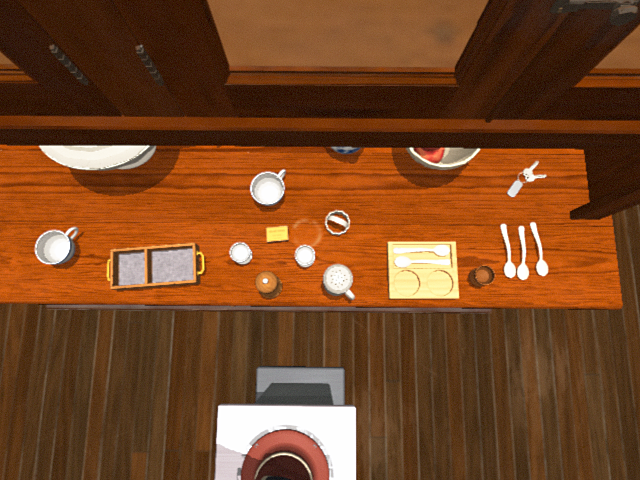

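View pics/side0.png

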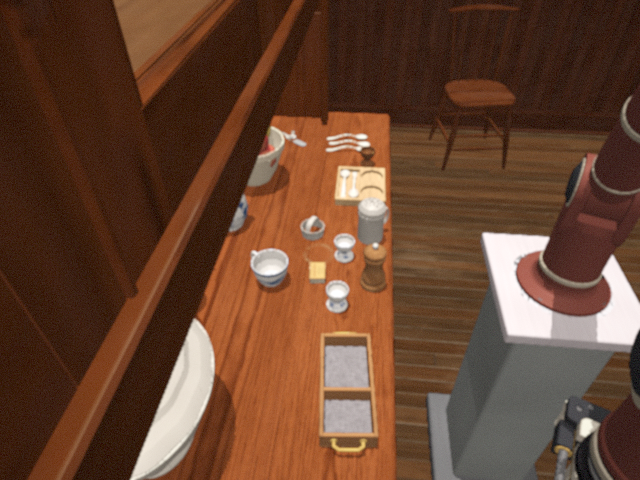

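Top view: egg cups at (241,253) and (305,256), mill (267,283), dredger (339,280), caddy (155,266), egg board (423,270). Side view agrees. 
What could be mistaken: brown egg cup (484,275) and teacups (268,188) and (56,247) for the egg cups; spice cutter (338,222) for the dredger. I choose the two small white footed cups.

```bash
cat > h.py <<'E'
from bench import *
import cv2,numpy as np
np.set_printoptions(suppress=True,precision=1)
def ray(n,u,v,z):
    m=camera_model(n);T=m["cam_to_world"]
    d=T[:3,:3]@np.array([(u-m["cx"])/m["fx"],(v-m["cy"])/m["fy"],1]);o=T[:3,3]
    return (o+d*(z-o[2])/d[2])[:2]
def proj(n,p):
    m=camera_model(n);T=m["cam_to_world"];c=T[:3,:3].T@(np.array(p,float)-T[:3,3])
    return np.array([m["fx"]*c[0]/c[2]+m["cx"],m["fy"]*c[1]/c[2]+m["cy"]])
def blobs(im,roi,lo,hi,k=0):
    u0,v0,u1,v1=roi;h=cv2.cvtColor(im[v0:v1,u0:u1],cv2.COLOR_RGB2HSV)
    m=cv2.inRange(h,lo,hi)
    if k:m=cv2.morphologyEx(m,cv2.MORPH_CLOSE,np.ones((k,k),np.uint8))
    cs=cv2.findContours(m,cv2.RETR_EXTERNAL,cv2.CHAIN_APPROX_NONE)[0]
    return [c+np.array([u0,v0]) for c in sorted(cs,key=cv2.contourArea,reverse=True) if cv2.contourArea(c)>25]
E
python3 - <<'E'
from h import *
t=cv2.imread("pics/top0.png")[:,:,::-1].copy();s=cv2.imread("pics/side0.png")[:,:,::-1].copy()
def show(lbl,n,im,roi,lo,hi,z,k=0):
    for c in blobs(im,roi,lo,hi,k)[:2]:
        r=cv2.minAreaRect(c);e=cv2.fitEllipse(c)
        print(lbl,n,"area",cv2.contourArea(c),"bb",cv2.boundingRect(c),"rect",np.array(r[0]),np.array(r[1]),"%.1f"%r[2],"ell",np.array(e[0]),np.array(e[1]),"xy",ray(n,*r[0],z))
W=((0,0,140),(180,70,255))
show("cup1","top",t,(222,235,262,272),*W,50,3)
show("cup2","top",t,(288,240,322,272),*W,50,3)
show("dred","top",t,(318,258,362,306),(0,0,90),(180,75,255),100,3)
for n,roi in(("board",(380,232,468,306)),("caddy",(100,235,212,295))):
    u0,v0,u1,v1=roi;h=cv2.cvtColor(t[v0:v1,u0:u1],cv2.COLOR_RGB2HSV)
    pts={"board":[(405,292),(430,270),(435,282)],"caddy":[(145,262),(150,246),(112,270),(198,268)]}[n]
    for p in pts+[(p0,225) for p0 in (400,150)]: print(n,p,cv2.cvtColor(t[p[1]:p[1]+1,p[0]:p[0]+1],cv2.COLOR_RGB2HSV).ravel())
c=np.vstack([cv2.resize(t[170:310,90:290],None,fx=4,fy=4,interpolation=3)[100:],])
cv2.imwrite("pics/cropL.png",c[:,:,::-1]);cv2.imwrite("pics/cropR.png",cv2.resize(t[195:310,285:485],None,fx=4,fy=4,interpolation=3)[:,:,::-1])
E
```

```text
cup1 top area 347.5 bb (229, 242, 23, 22) rect [240.  252.5] [22. 21.] 0.0 ell [240.4 252.9] [19.7 22.8] xy [501.7 113.9]
cup2 top area 325.5 bb (295, 245, 20, 22) rect [304.5 255.5] [21. 19.] 90.0 ell [304.6 255.5] [19.6 21.4] xy [496.  -38.9]
dred top area 736.5 bb (323, 264, 32, 36) rect [337.8 282.2] [36.3 29.6] 84.3 ell [338.5 280.8] [28.3 36.3] xy [ 428.9 -115.4]
board (405, 292) [ 28  80 254]
board (430, 270) [ 28  84 254]
board (435, 282) [ 26  92 254]
board (400, 225) [ 11 224 175]
board (150, 225) [ 12 232 198]
caddy (145, 262) [ 15 165 252]
caddy (150, 246) [ 13 180 227]
caddy (112, 270) [ 14 170 236]
caddy (198, 268) [ 13 158  79]
caddy (400, 225) [ 11 224 175]
caddy (150, 225) [ 12 232 198]
```

View pics/cropL.png

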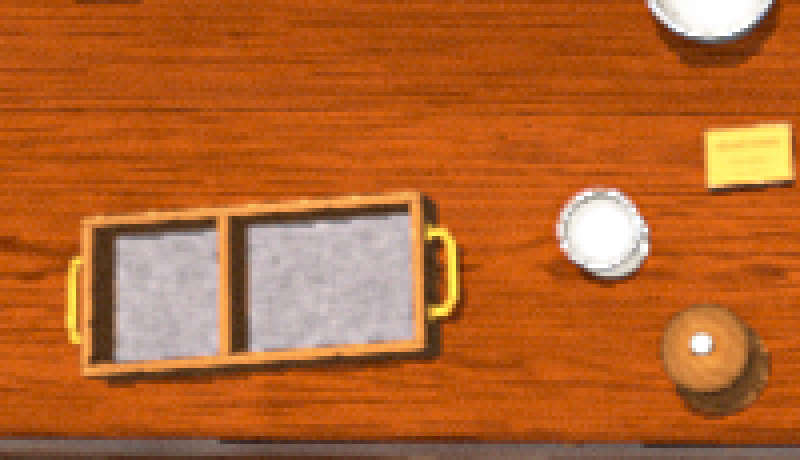

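View pics/cropR.png

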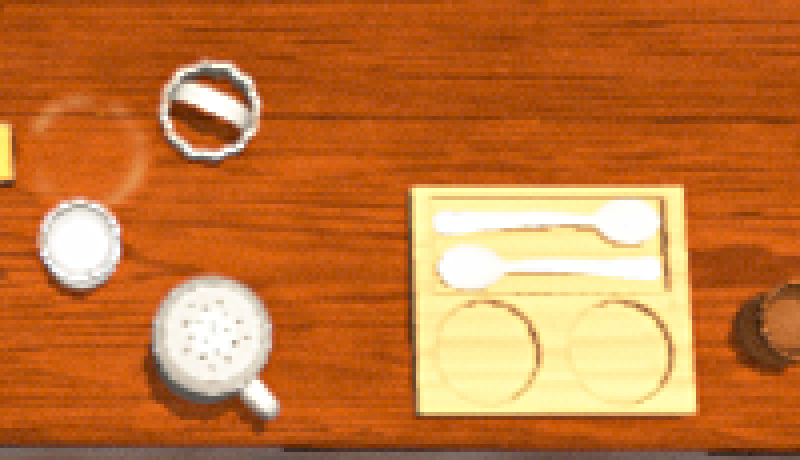

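The crops show both white cups, the mill with its bright knob, the dredger with handle pointing down right, and clean corners of caddy and board. Now to turn these into positions and check them against sizes and the side view.

Run:
```python
from h import *
L=lambda x,y,z:ray("top",90+x/4-.4,195+y/4-.4,z)
R=lambda x,y,z:ray("top",285+x/4-.4,195+y/4-.4,z)
P={}
P["cup1"]=L(598,230,50);P["cup2"]=R(79,242,50);P["mill"]=L(701,343,118)
print("mill body",L(706,349,98))
P["dred"]=R(212,337,85);h=R(266,407,70);d=h-P["dred"]
print("handle vec",d,np.hypot(*d),"dir deg",np.degrees(np.arctan2(d[1],d[0])))
c=np.array([L(*p,42) for p in((82,220),(418,193),(425,347),(85,374))])
b=np.array([R(*p,22) for p in((411,187),(684,187),(695,412),(416,412))])
for n,q in(("caddy",c),("board",b)):
    e=np.roll(q,-1,0)-q;print(n,q.mean(0),"sides",np.hypot(*e.T),"ang",np.degrees(np.arctan2(e[:,1],e[:,0])))
P["seatA"]=R(488,353,22);P["seatB"]=R(621,352,22)
hz=dict(cup1=50,cup2=50,mill=118,dred=85,seatA=22,seatB=22)
s=cv2.imread("pics/side0.png")
for k,v in P.items():
    print(k,v,"r",np.hypot(*v));u=proj("side",(*v,hz[k]));cv2.circle(s,tuple(int(round(x*8)) for x in u),8*2,(0,255,0),1,shift=3)
for q,z in((c,42),(b,22)):
    cv2.polylines(s,[np.array([proj("side",(*p,z))*8 for p in q]).astype(int)],True,(0,255,0),1,shift=3)
cv2.imwrite("pics/side_ov.png",cv2.resize(s[140:460,230:410],None,fx=1.87*1,fy=1.87,interpolation=3))
```

```text
mill body [428.3  44.4]
handle vec [-38.1 -31.4] 49.33857350312712 dir deg -140.4762540452006
caddy [470.3 321. ] sides [200.6  92.6 199.7  92.2] ang [ -84.8 -173.9   95.1    6.7]
board [ 469.7 -322.6] sides [166.3 136.1 165.9 136.2] ang [-89.5 179.9  90.5   0.1]
cup1 [502.7 116.1] r 515.9034297694565
cup2 [496.9 -38.5] r 498.4146898769925
mill [429.7  45. ] r 432.0295350640375
dred [ 437.9 -115.7] r 452.8990310135221
seatA [ 436.3 -283.5] r 520.3514009074853
seatB [ 437.7 -363.1] r 568.6880369592178
```

View pics/side_ov.png

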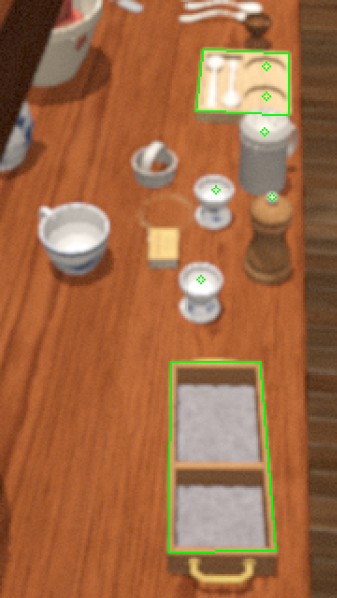

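Overlay confirms: markers sit on both cups' rims, the knob, the dredger top, and outlines match caddy and board. I'll move the mill first, then the dredger, then the cups. Start by aligning the tool to the world axes (yaw 90°).

Request:
move_arm(
  targets=[
    {"gripper": -1,"delta_pos": [-0.19,-0.222,0],"spin": 1.178},
    {"gripper": -1,"delta_pos": [-0.19,-0.222,0],"spin": 1.178},
    {"gripper": -1,"delta_pos": [-0.19,-0.222,0],"spin": 1.178},
    {"gripper": -1,"delta_pos": [-0.19,-0.222,0],"spin": 1.178},
    {"gripper": -1,"delta_pos": [-0.19,-0.222,0],"spin": 1.178},
    {"gripper": -1,"delta_pos": [-0.19,-0.222,0],"spin": 1.178},
    {"gripper": -1,"delta_pos": [-0.19,-0.222,0],"spin": 1.178},
    {"gripper": -1,"delta_pos": [-0.19,-0.222,0],"spin": 1.178},
    {"gripper": -1,"delta_pos": [-0.19,-0.222,0],"spin": 1.178},
    {"gripper": -1,"delta_pos": [-0.19,-0.222,0],"spin": 1.178},
    {"gripper": -1,"delta_pos": [-0.19,-0.222,0],"spin": 1.178},
    {"gripper": -1,"delta_pos": [-0.19,-0.222,0],"spin": 1.178},
  ],
)

```text
t: 1.1
position: [339.0, 322.6, 226.4]
tcp_rot: [-3.141, 0.001, 1.573]
wrist_force: [-0.2, -1.0, -0.3]
finger_gap: 93.0
grasp_force: 0.0
```

Request:
move_arm(
  targets=[
    {"gripper": -1,"delta_pos": [-0.278,0.09,0.02],"spin": 0},
    {"gripper": -1,"delta_pos": [-0.278,0.09,0.02],"spin": 0},
    {"gripper": -1,"delta_pos": [-0.278,0.09,0.02],"spin": 0},
    {"gripper": -1,"delta_pos": [-0.278,0.09,0.02],"spin": 0},
    {"gripper": -1,"delta_pos": [-0.278,0.09,0.02],"spin": 0},
    {"gripper": -1,"delta_pos": [-0.278,0.09,0.02],"spin": 0},
    {"gripper": -1,"delta_pos": [-0.278,0.09,0.02],"spin": 0},
    {"gripper": -1,"delta_pos": [-0.278,0.09,0.02],"spin": 0},
    {"gripper": -1,"delta_pos": [-0.278,0.09,0.02],"spin": 0},
    {"gripper": -1,"delta_pos": [-0.278,0.09,0.02],"spin": 0},
    {"gripper": -1,"delta_pos": [-0.278,0.09,0.02],"spin": 0},
  ],
)

```text
t: 2.02
position: [428.9, 46.6, 206.5]
tcp_rot: [-3.141, -0.001, 1.575]
wrist_force: [-0.2, 0.2, -0.4]
finger_gap: 93.1
grasp_force: 0.0
```

Request:
move_arm(
  targets=[
    {"gripper": -1,"delta_pos": [0,0,0.03]},
    {"gripper": -1,"delta_pos": [0,0,0.06]},
    {"gripper": -1,"delta_pos": [0,0,0.09]},
    {"gripper": -1,"delta_pos": [0,0,0.11]},
    {"gripper": -1,"delta_pos": [0,0,0.13]},
    {"gripper": -1,"delta_pos": [0,0,0.144]},
    {"gripper": -1,"delta_pos": [0,0,0.144]},
  ],
)

```text
invalid input
```

Request:
move_arm(
  targets=[
    {"gripper": 1,"delta_pos": [0,0,0]},
    {"gripper": 1,"delta_pos": [0,0,0]},
    {"gripper": 1,"delta_pos": [0,0,0]},
    {"gripper": 1,"delta_pos": [0,0,0]},
    {"gripper": 1,"delta_pos": [0,0,0]},
    {"gripper": 1,"delta_pos": [0,0,0]},
    {"gripper": 1,"delta_pos": [0,0,0]},
    {"gripper": 1,"delta_pos": [0,0,0]},
  ],
  grip_force=25,
)

```text
invalid input
```

Request:
move_arm(
  targets=[
    {"gripper": -1,"delta_pos": [0,0,0.03],"spin": 0},
    {"gripper": -1,"delta_pos": [0,0,0.06],"spin": 0},
    {"gripper": -1,"delta_pos": [0,0,0.09],"spin": 0},
    {"gripper": -1,"delta_pos": [0,0,0.11],"spin": 0},
    {"gripper": -1,"delta_pos": [0,0,0.13],"spin": 0},
    {"gripper": -1,"delta_pos": [0,0,0.144],"spin": 0},
    {"gripper": -1,"delta_pos": [0,0,0.144],"spin": 0},
  ],
)

```text
t: 2.6
position: [427.4, 46.7, 60.5]
tcp_rot: [-3.136, -0.0, 1.575]
wrist_force: [-0.4, -0.5, 0.7]
finger_gap: 93.2
grasp_force: 0.0
```

Request:
move_arm(
  targets=[
    {"gripper": 1,"delta_pos": [0,0,0],"spin": 0},
    {"gripper": 1,"delta_pos": [0,0,0],"spin": 0},
    {"gripper": 1,"delta_pos": [0,0,0],"spin": 0},
    {"gripper": 1,"delta_pos": [0,0,0],"spin": 0},
    {"gripper": 1,"delta_pos": [0,0,0],"spin": 0},
    {"gripper": 1,"delta_pos": [0,0,0],"spin": 0},
    {"gripper": 1,"delta_pos": [0,0,0],"spin": 0},
    {"gripper": 1,"delta_pos": [0,0,0],"spin": 0},
  ],
  grip_force=25,
)

```text
t: 3.27
position: [428.6, 44.7, 62.9]
tcp_rot: [-3.14, -0.0, 1.571]
wrist_force: [-1.4, -0.5, 5.7]
finger_gap: 49.8
grasp_force: 25.1
```

Request:
move_arm(
  targets=[
    {"gripper": 1,"delta_pos": [0,0,-0.01],"spin": 0},
    {"gripper": 1,"delta_pos": [0,0,-0.03],"spin": 0},
    {"gripper": 1,"delta_pos": [0,0,-0.055],"spin": 0},
    {"gripper": 1,"delta_pos": [0,0,-0.075],"spin": 0},
    {"gripper": 1,"delta_pos": [0,0,-0.09],"spin": 0},
    {"gripper": 1,"delta_pos": [0,0,-0.09],"spin": 0},
  ],
)

```text
t: 3.77
position: [431.2, 44.7, 154.8]
tcp_rot: [3.136, -0.001, 1.571]
wrist_force: [0.1, 0.0, -2.1]
finger_gap: 50.1
grasp_force: 24.8
```

Request:
move_arm(
  targets=[
    {"gripper": 1,"delta_pos": [0.015,0.002,0],"spin": 0},
    {"gripper": 1,"delta_pos": [0.045,0.005,0],"spin": 0},
    {"gripper": 1,"delta_pos": [0.08,0.009,0],"spin": 0},
    {"gripper": 1,"delta_pos": [0.12,0.013,0],"spin": 0},
    {"gripper": 1,"delta_pos": [0.16,0.017,0],"spin": 0},
    {"gripper": 1,"delta_pos": [0.2,0.021,0],"spin": 0},
    {"gripper": 1,"delta_pos": [0.24,0.025,0],"spin": 0},
    {"gripper": 1,"delta_pos": [0.275,0.029,0],"spin": 0},
    {"gripper": 1,"delta_pos": [0.305,0.033,0],"spin": 0},
    {"gripper": 1,"delta_pos": [0.325,0.035,0],"spin": 0},
    {"gripper": 1,"delta_pos": [0.334,0.036,0],"spin": 0},
    {"gripper": 1,"delta_pos": [0.334,0.036,0],"spin": 0},
  ],
)

```text
t: 4.77
position: [464.0, 380.8, 150.6]
tcp_rot: [-3.139, 0.001, 1.575]
wrist_force: [1.1, -0.2, -1.5]
finger_gap: 50.2
grasp_force: 24.8
```

Run:
```python
from h import *
t=capture("top");s=capture("side");S=get_state();print(S["position"],S["wrist_force"],S["finger_gap"])
a=cv2.resize(t[220:310,90:220],None,fx=3,fy=3);b=cv2.resize(s[250:480,270:420],None,fx=2,fy=2)
o=np.zeros((460,700,3),np.uint8);o[:270,:390]=a;o[:460,400:700]=b
cv2.imwrite("pics/m1.png",o[:,:,::-1])
```

```text
[465.1 376.4 151.5] [ 1.  -0.6 -1.3] 49.84182871426619
```

View pics/m1.png

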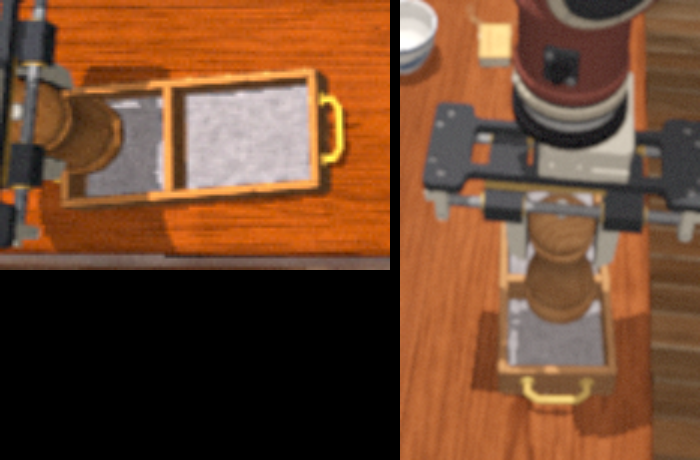

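Mill hangs upright over the short compartment. Lower it gently.

Request:
move_arm(
  targets=[
    {"gripper": 1,"delta_pos": [0,0,0.015],"spin": 0},
    {"gripper": 1,"delta_pos": [0,0,0.03],"spin": 0},
    {"gripper": 1,"delta_pos": [0,0,0.045],"spin": 0},
    {"gripper": 1,"delta_pos": [0,0,0.058],"spin": 0},
    {"gripper": 1,"delta_pos": [0,0,0.066],"spin": 0},
    {"gripper": 1,"delta_pos": [0,0,0.072],"spin": 0},
    {"gripper": 1,"delta_pos": [0,0,0.076],"spin": 0},
    {"gripper": 1,"delta_pos": [0,0,0.079],"spin": 0},
    {"gripper": 1,"delta_pos": [0,0,0.081],"spin": 0},
    {"gripper": 1,"delta_pos": [0,0,0.081],"spin": 0},
    {"gripper": 1,"delta_pos": [0,0,0.081],"spin": 0},
  ],
)

```text
t: 5.78
position: [465.5, 378.9, 72.0]
tcp_rot: [3.141, -0.0, 1.571]
wrist_force: [0.3, -0.7, -1.8]
finger_gap: 50.2
grasp_force: 24.8
```

Request:
move_arm(
  targets=[
    {"gripper": 1,"delta_pos": [0,0,0.001],"spin": 0},
    {"gripper": 1,"delta_pos": [0,0,0.002],"spin": 0},
    {"gripper": 1,"delta_pos": [0,0,0.002],"spin": 0},
    {"gripper": 1,"delta_pos": [0,0,0.002],"spin": 0},
  ],
)

```text
t: 6.12
position: [465.8, 379.1, 71.0]
tcp_rot: [3.141, -0.001, 1.571]
wrist_force: [-1.2, -0.3, 5.0]
finger_gap: 49.9
grasp_force: 25.1
```

Request:
move_arm(
  targets=[
    {"gripper": 0,"delta_pos": [0,0,0],"spin": 0},
    {"gripper": -1,"delta_pos": [0,0,0],"spin": 0},
    {"gripper": -1,"delta_pos": [0,0,0],"spin": 0},
    {"gripper": -1,"delta_pos": [0,0,0],"spin": 0},
    {"gripper": -1,"delta_pos": [0,0,0],"spin": 0},
    {"gripper": -1,"delta_pos": [0,0,-0.02],"spin": 0},
    {"gripper": -1,"delta_pos": [0,0,-0.05],"spin": 0},
    {"gripper": -1,"delta_pos": [0,0,-0.09],"spin": 0},
    {"gripper": -1,"delta_pos": [0,0,-0.13],"spin": 0},
    {"gripper": -1,"delta_pos": [0,0,-0.13],"spin": 0},
  ],
)

```text
t: 6.95
position: [469.9, 381.0, 207.9]
tcp_rot: [3.129, -0.01, 1.571]
wrist_force: [1.4, 0.4, 0.3]
finger_gap: 92.6
grasp_force: 0.0
```

Request:
move_arm(
  targets=[
    {"gripper": -1,"delta_pos": [-0.4,-0.027,0],"spin": 0.873},
    {"gripper": -1,"delta_pos": [-0.4,-0.027,0],"spin": 0.873},
    {"gripper": -1,"delta_pos": [-0.4,-0.027,0],"spin": 0.873},
    {"gripper": -1,"delta_pos": [-0.4,-0.027,0],"spin": 0.873},
    {"gripper": -1,"delta_pos": [-0.4,-0.027,0],"spin": 0.873},
    {"gripper": -1,"delta_pos": [-0.4,-0.027,0],"spin": 0.873},
    {"gripper": -1,"delta_pos": [-0.4,-0.027,0],"spin": 0.873},
    {"gripper": -1,"delta_pos": [-0.4,-0.027,0],"spin": 0.873},
    {"gripper": -1,"delta_pos": [-0.4,-0.027,0],"spin": 0.873},
    {"gripper": -1,"delta_pos": [-0.4,-0.027,0],"spin": 0.873},
    {"gripper": -1,"delta_pos": [-0.4,-0.027,0],"spin": 0.873},
    {"gripper": -1,"delta_pos": [-0.4,-0.027,0],"spin": 0.873},
  ],
)

```text
t: 7.95
position: [438.2, -22.8, 199.7]
tcp_rot: [3.141, -0.0, 0.693]
wrist_force: [0.4, 0.2, 0.1]
finger_gap: 93.0
grasp_force: 0.0
```

Run:
```python
from h import *
t=capture("top");s=capture("side");S=get_state();print(S["position"],S["tcp_rot"]*57.3,S["joint_pos"]*57.3)
a=cv2.resize(t[220:310,90:220],None,fx=3,fy=3);b=cv2.resize(s[320:460,300:400],None,fx=3,fy=3)
o=np.zeros((600,700,3),np.uint8);o[:270,:390]=a;o[:420,400:700]=b;o[280:460,:390]=cv2.resize(t[230:320,260:455],None,fx=2,fy=2)
cv2.imwrite("pics/m2.png",o[:460,:,::-1])
```

```text
[438.5 -20.1 199.4] [-180.    -0.    40.1] [-28.6  22.4  39.1 117.5 -19.4  46.5 -27.9]
```

View pics/m2.png

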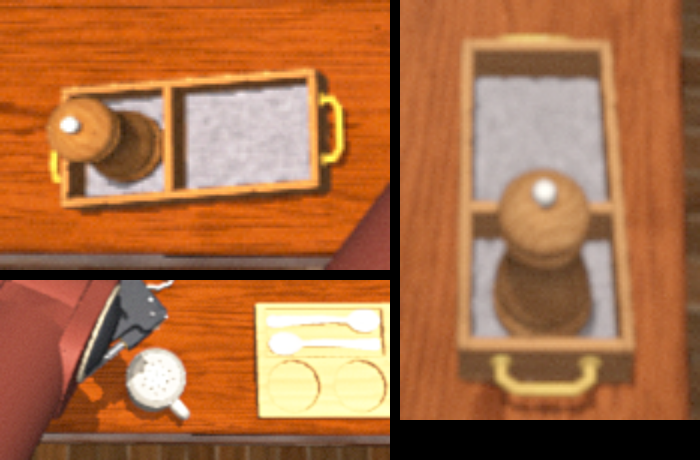

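Mill is standing in the short compartment (knob ≈ (113,261)). Now the dredger; tool yaw 40° matches its grip axis.

Request:
move_arm(
  targets=[
    {"gripper": -1,"delta_pos": [-0.02,0.024,0],"spin": 0},
    {"gripper": -1,"delta_pos": [-0.045,0.054,0],"spin": 0},
    {"gripper": -1,"delta_pos": [-0.061,0.072,0],"spin": 0},
    {"gripper": -1,"delta_pos": [-0.061,0.072,0],"spin": 0},
    {"gripper": -1,"delta_pos": [-0.061,0.072,0.03],"spin": 0},
    {"gripper": -1,"delta_pos": [-0.061,0.072,0.06],"spin": 0},
    {"gripper": -1,"delta_pos": [-0.061,0.072,0.09],"spin": 0},
    {"gripper": -1,"delta_pos": [-0.061,0.072,0.11],"spin": 0},
    {"gripper": -1,"delta_pos": [-0.061,0.072,0.13],"spin": 0},
    {"gripper": -1,"delta_pos": [-0.061,0.072,0.139],"spin": 0},
    {"gripper": -1,"delta_pos": [-0.061,0.072,0.139],"spin": 0},
    {"gripper": -1,"delta_pos": [-0.061,0.072,0.139],"spin": 0},
  ],
)

```text
t: 9.05
position: [438.3, -114.7, 60.7]
tcp_rot: [-3.141, -0.0, 0.7]
wrist_force: [0.8, 0.3, 1.1]
finger_gap: 93.2
grasp_force: 0.0
```

Request:
move_arm(
  targets=[
    {"gripper": 1,"delta_pos": [0,0,0],"spin": 0},
    {"gripper": 1,"delta_pos": [0,0,0],"spin": 0},
    {"gripper": 1,"delta_pos": [0,0,0],"spin": 0},
    {"gripper": 1,"delta_pos": [0,0,0],"spin": 0},
    {"gripper": 1,"delta_pos": [0,0,0],"spin": 0},
    {"gripper": 1,"delta_pos": [0,0,0],"spin": 0},
    {"gripper": 1,"delta_pos": [0,0,0],"spin": 0},
  ],
  grip_force=25,
)

```text
t: 9.63
position: [437.9, -115.3, 61.1]
tcp_rot: [-3.141, -0.001, 0.698]
wrist_force: [-1.2, 1.8, 5.3]
finger_gap: 65.7
grasp_force: 25.0
```

Request:
move_arm(
  targets=[
    {"gripper": 1,"delta_pos": [0,0,-0.01],"spin": 0},
    {"gripper": 1,"delta_pos": [0,0,-0.03],"spin": 0},
    {"gripper": 1,"delta_pos": [0,0,-0.055],"spin": 0},
    {"gripper": 1,"delta_pos": [0,0,-0.075],"spin": 0},
    {"gripper": 1,"delta_pos": [0,0,-0.09],"spin": 0},
    {"gripper": 1,"delta_pos": [0,0,-0.09],"spin": 0},
  ],
)

```text
t: 10.13
position: [439.4, -116.5, 152.8]
tcp_rot: [3.137, -0.003, 0.698]
wrist_force: [0.6, 0.2, -1.9]
finger_gap: 65.5
grasp_force: 25.0
```

Request:
move_arm(
  targets=[
    {"gripper": 1,"delta_pos": [0.015,-0.015,0],"spin": -0.08},
    {"gripper": 1,"delta_pos": [0.035,-0.035,0],"spin": -0.18},
    {"gripper": 1,"delta_pos": [0.06,-0.06,0],"spin": -0.29},
    {"gripper": 1,"delta_pos": [0.085,-0.085,0],"spin": -0.4},
    {"gripper": 1,"delta_pos": [0.11,-0.11,0],"spin": -0.51},
    {"gripper": 1,"delta_pos": [0.135,-0.135,0],"spin": -0.62},
    {"gripper": 1,"delta_pos": [0.16,-0.16,0],"spin": -0.72},
    {"gripper": 1,"delta_pos": [0.185,-0.185,0],"spin": -0.82},
    {"gripper": 1,"delta_pos": [0.21,-0.21,0],"spin": -0.9},
    {"gripper": 1,"delta_pos": [0.235,-0.235,0],"spin": -0.95},
    {"gripper": 1,"delta_pos": [0.255,-0.255,0],"spin": -0.97},
    {"gripper": 1,"delta_pos": [0.27,-0.27,0],"spin": -0.97},
  ],
)

```text
t: 11.13
position: [470.0, 268.1, 148.8]
tcp_rot: [-3.139, -0.001, 1.672]
wrist_force: [0.2, 0.2, -1.8]
finger_gap: 65.8
grasp_force: 25.0
```

Request:
move_arm(
  targets=[
    {"gripper": 1,"delta_pos": [0.012,0.002,0],"spin": 0},
    {"gripper": 1,"delta_pos": [0.022,0.004,0],"spin": 0},
    {"gripper": 1,"delta_pos": [0.028,0.005,0],"spin": 0},
    {"gripper": 1,"delta_pos": [0.028,0.005,0],"spin": 0},
    {"gripper": 1,"delta_pos": [0.028,0.005,0],"spin": 0},
  ],
)

```text
t: 11.55
position: [473.6, 291.5, 150.4]
tcp_rot: [-3.141, 0.001, 1.666]
wrist_force: [0.6, -0.2, -1.8]
finger_gap: 65.9
grasp_force: 25.0
```

Run:
```python
from h import *
t=capture("top");s=capture("side");S=get_state();print(S["position"],S["tcp_rot"]*57.3)
a=cv2.resize(t[220:310,90:220],None,fx=3,fy=3);b=cv2.resize(s[250:480,270:420],None,fx=2,fy=2)
o=np.zeros((460,700,3),np.uint8);o[:270,:390]=a;o[:460,400:700]=b
cv2.imwrite("pics/m3.png",o[:,:,::-1])
```

```text
[473.8 291.1 150.7] [-180.     0.1   95.4]
```

View pics/m3.png

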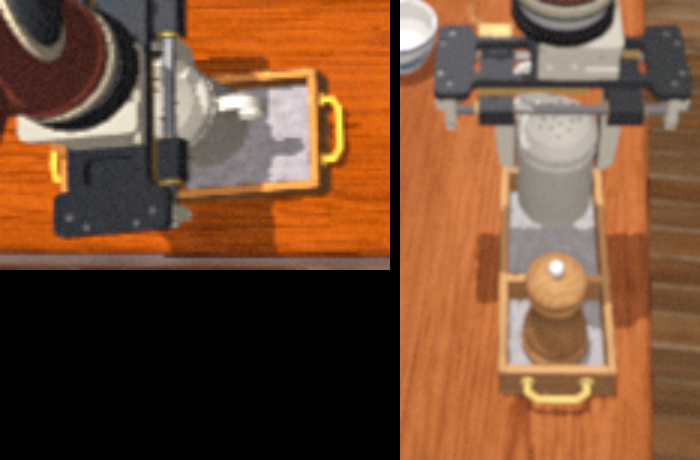

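The dredger hangs upright over the long compartment, handle towards −y; handle tip near (175,255). Check its direction.

Run:
```python
from h import *
for z in(140,162): 
  h=ray("top",90+255/3,220+103/3,z);d=h-[473.8,291.3];print(h,np.hypot(*d),np.degrees(np.arctan2(d[1],d[0])))
for z in(162,): print(proj("top",(473.8+57*.097,291.3-57*.995,z)))
print("knob",ray("top",90+69/3,220+124/3,126))
```

```text
[482.1 238.9] 52.99957755177017 -81.03438061891636
[478.7 232. ] 59.545944236902805 -85.30888651782321
[173.8 254. ]
knob [467.4 378.3]
```

Request:
move_arm(
  targets=[
    {"gripper": 1,"delta_pos": [0,0,0.015],"spin": 0},
    {"gripper": 1,"delta_pos": [0,0,0.03],"spin": 0},
    {"gripper": 1,"delta_pos": [0,0,0.045],"spin": 0},
    {"gripper": 1,"delta_pos": [0,0,0.058],"spin": 0},
    {"gripper": 1,"delta_pos": [0,0,0.066],"spin": 0},
    {"gripper": 1,"delta_pos": [0,0,0.072],"spin": 0},
    {"gripper": 1,"delta_pos": [0,0,0.076],"spin": 0},
    {"gripper": 1,"delta_pos": [0,0,0.079],"spin": 0},
    {"gripper": 1,"delta_pos": [0,0,0.081],"spin": 0},
    {"gripper": 1,"delta_pos": [0,0,0.082],"spin": 0},
    {"gripper": 1,"delta_pos": [0,0,0.083],"spin": 0},
    {"gripper": 1,"delta_pos": [0,0,0.083],"spin": 0},
  ],
)

```text
t: 12.65
position: [473.8, 293.0, 69.2]
tcp_rot: [3.141, -0.001, 1.668]
wrist_force: [-1.6, -1.2, 6.0]
finger_gap: 65.9
grasp_force: 25.0
```

Request:
move_arm(
  targets=[
    {"gripper": 0.1,"delta_pos": [0,0,0],"spin": 0},
    {"gripper": -1,"delta_pos": [0,0,0],"spin": 0},
    {"gripper": -1,"delta_pos": [0,0,0],"spin": 0},
    {"gripper": -1,"delta_pos": [0,0,0],"spin": 0},
    {"gripper": -1,"delta_pos": [0,0,0],"spin": 0},
    {"gripper": -1,"delta_pos": [0,0,-0.02],"spin": 0},
    {"gripper": -1,"delta_pos": [0,0,-0.05],"spin": 0},
    {"gripper": -1,"delta_pos": [0,0,-0.09],"spin": 0},
    {"gripper": -1,"delta_pos": [0,0,-0.13],"spin": 0},
    {"gripper": -1,"delta_pos": [0,0,-0.13],"spin": 0},
  ],
)

```text
t: 13.48
position: [478.4, 295.0, 205.4]
tcp_rot: [3.127, -0.007, 1.668]
wrist_force: [0.8, 0.6, 0.2]
finger_gap: 93.1
grasp_force: 0.0
```

Request:
move_arm(
  targets=[
    {"gripper": -1,"delta_pos": [-0.03,0.002,0],"spin": 0.02},
    {"gripper": -1,"delta_pos": [-0.07,0.005,0],"spin": 0.04},
    {"gripper": -1,"delta_pos": [-0.11,0.008,0],"spin": 0.06},
    {"gripper": -1,"delta_pos": [-0.15,0.01,0],"spin": 0.08},
    {"gripper": -1,"delta_pos": [-0.179,0.012,0],"spin": 0.097},
    {"gripper": -1,"delta_pos": [-0.179,0.012,0],"spin": 0.097},
    {"gripper": -1,"delta_pos": [-0.179,0.012,0.03],"spin": 0.097},
    {"gripper": -1,"delta_pos": [-0.179,0.012,0.065],"spin": 0.097},
    {"gripper": -1,"delta_pos": [-0.179,0.012,0.1],"spin": 0.097},
    {"gripper": -1,"delta_pos": [-0.179,0.012,0.1],"spin": 0.097},
    {"gripper": -1,"delta_pos": [-0.179,0.012,0.1],"spin": 0.097},
  ],
)

```text
t: 14.4
position: [501.7, 116.2, 96.5]
tcp_rot: [-3.138, 0.001, 1.571]
wrist_force: [1.3, -0.4, 0.5]
finger_gap: 92.8
grasp_force: 0.0
```

Run:
```python
from h import *
t=capture("top");s=capture("side");S=get_state();print(S["position"],S["tcp_rot"]*57.3)
a=cv2.resize(t[220:310,90:290],None,fx=2,fy=2);b=cv2.resize(s[240:470,270:420],None,fx=2.4,fy=2.4)
o=np.zeros((552,800,3),np.uint8);o[:180,:400]=a;o[:552,420:780]=b
cv2.imwrite("pics/m4.png",o[:,:,::-1])
```

```text
[504.2 116.4  99.2] [179.8  -0.   90. ]
```

View pics/m4.png

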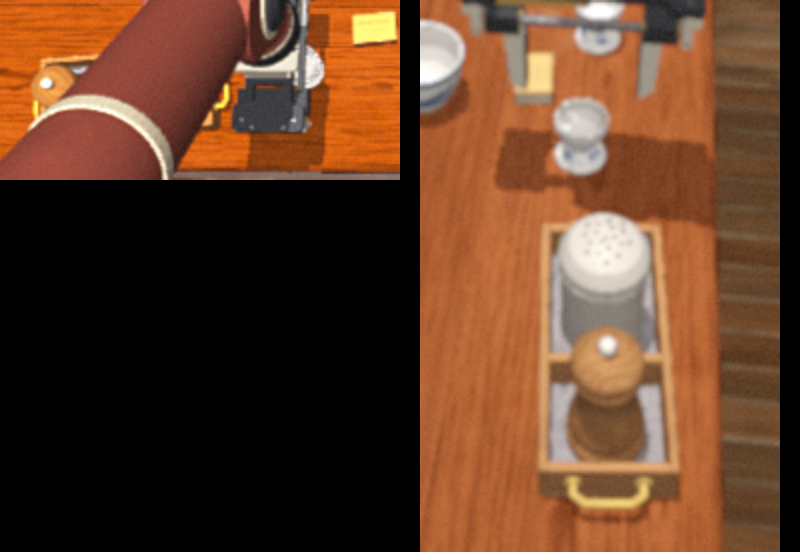

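Mill and dredger both sit down in their compartments; the gripper is above egg cup 1. Lower and grip.

Request:
move_arm(
  targets=[
    {"gripper": -1,"delta_pos": [0,0,0.02],"spin": 0},
    {"gripper": -1,"delta_pos": [0,0,0.04],"spin": 0},
    {"gripper": -1,"delta_pos": [0,0,0.055],"spin": 0},
    {"gripper": -1,"delta_pos": [0,0,0.064],"spin": 0},
    {"gripper": -1,"delta_pos": [0,0,0.064],"spin": 0},
    {"gripper": -1,"delta_pos": [0,0,0.064],"spin": 0},
  ],
)

```text
t: 15.0
position: [503.9, 116.2, 34.9]
tcp_rot: [3.139, -0.001, 1.571]
wrist_force: [-0.4, 0.1, 1.1]
finger_gap: 93.3
grasp_force: 0.0
```

Request:
move_arm(
  targets=[
    {"gripper": 1,"delta_pos": [0,0,0],"spin": 0},
    {"gripper": 1,"delta_pos": [0,0,0],"spin": 0},
    {"gripper": 1,"delta_pos": [0,0,0],"spin": 0},
    {"gripper": 1,"delta_pos": [0,0,0],"spin": 0},
    {"gripper": 1,"delta_pos": [0,0,0],"spin": 0},
    {"gripper": 1,"delta_pos": [0,0,0],"spin": 0},
    {"gripper": 1,"delta_pos": [0,0,0],"spin": 0},
    {"gripper": 1,"delta_pos": [0,0,0],"spin": 0},
  ],
  grip_force=15,
)

```text
t: 15.67
position: [502.8, 116.0, 33.6]
tcp_rot: [-3.142, 0.0, 1.571]
wrist_force: [0.5, -0.4, -0.1]
finger_gap: 45.3
grasp_force: 15.0
```

Request:
move_arm(
  targets=[
    {"gripper": 1,"delta_pos": [0,0,-0.01],"spin": 0},
    {"gripper": 1,"delta_pos": [0,0,-0.03],"spin": 0},
    {"gripper": 1,"delta_pos": [0,0,-0.055],"spin": 0},
    {"gripper": 1,"delta_pos": [0,0,-0.075],"spin": 0},
    {"gripper": 1,"delta_pos": [0,0,-0.09],"spin": 0},
    {"gripper": 1,"delta_pos": [0,0,-0.09],"spin": 0},
  ],
)

```text
t: 16.17
position: [504.9, 116.3, 127.0]
tcp_rot: [3.135, -0.002, 1.571]
wrist_force: [0.4, -1.0, -0.3]
finger_gap: 45.5
grasp_force: 15.0
```

Request:
move_arm(
  targets=[
    {"gripper": 1,"delta_pos": [-0.015,-0.002,0],"spin": 0},
    {"gripper": 1,"delta_pos": [-0.035,-0.005,0],"spin": 0},
    {"gripper": 1,"delta_pos": [-0.06,-0.008,0],"spin": 0},
    {"gripper": 1,"delta_pos": [-0.09,-0.012,0],"spin": 0},
    {"gripper": 1,"delta_pos": [-0.12,-0.016,0],"spin": 0},
    {"gripper": 1,"delta_pos": [-0.15,-0.02,0],"spin": 0},
    {"gripper": 1,"delta_pos": [-0.18,-0.024,0],"spin": 0},
    {"gripper": 1,"delta_pos": [-0.21,-0.028,0],"spin": 0},
    {"gripper": 1,"delta_pos": [-0.24,-0.032,0],"spin": 0},
    {"gripper": 1,"delta_pos": [-0.265,-0.036,0],"spin": 0},
    {"gripper": 1,"delta_pos": [-0.28,-0.038,0],"spin": 0},
    {"gripper": 1,"delta_pos": [-0.28,-0.038,0],"spin": 0},
  ],
)

```text
t: 17.17
position: [463.3, -168.5, 123.4]
tcp_rot: [-3.141, 0.003, 1.563]
wrist_force: [-0.8, -0.1, 0.5]
finger_gap: 45.7
grasp_force: 15.0
```

Request:
move_arm(
  targets=[
    {"gripper": 1,"delta_pos": [-0.015,-0.002,0],"spin": 0},
    {"gripper": 1,"delta_pos": [-0.035,-0.005,0],"spin": 0},
    {"gripper": 1,"delta_pos": [-0.06,-0.008,0],"spin": 0},
    {"gripper": 1,"delta_pos": [-0.09,-0.012,0],"spin": 0},
    {"gripper": 1,"delta_pos": [-0.12,-0.016,0],"spin": 0},
    {"gripper": 1,"delta_pos": [-0.15,-0.02,0],"spin": 0},
    {"gripper": 1,"delta_pos": [-0.175,-0.024,0],"spin": 0},
    {"gripper": 1,"delta_pos": [-0.192,-0.026,0],"spin": 0},
    {"gripper": 1,"delta_pos": [-0.199,-0.027,0],"spin": 0},
    {"gripper": 1,"delta_pos": [-0.199,-0.027,0],"spin": 0},
    {"gripper": 1,"delta_pos": [-0.199,-0.027,0],"spin": 0},
  ],
)

```text
t: 18.08
position: [438.3, -360.8, 123.0]
tcp_rot: [-3.141, -0.003, 1.572]
wrist_force: [0.4, 0.1, -1.1]
finger_gap: 45.5
grasp_force: 15.0
```

Run:
```python
from h import *
t=capture("top");s=capture("side");S=get_state();print(S["position"],S["tcp_rot"]*57.3,S["finger_gap"])
a=cv2.resize(t[220:310,360:490],None,fx=3,fy=3);b=cv2.resize(s[60:240,290:420],None,fx=3,fy=3)
o=np.zeros((540,800,3),np.uint8);o[:270,:390]=a;o[:540,400:790]=b
cv2.imwrite("pics/m5.png",o[:,:,::-1])
```

```text
[ 438.8 -360.3  123.3] [-180.    -0.1   90.2] 45.43267569864995
```

View pics/m5.png

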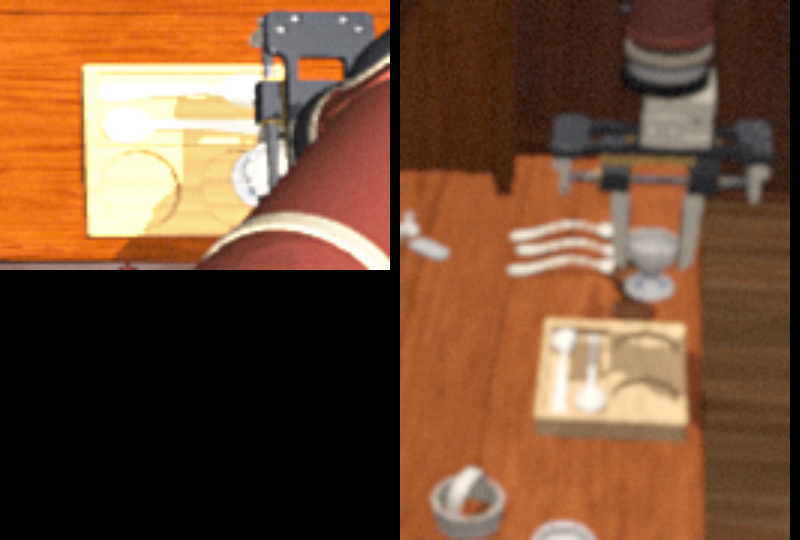

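Request:
move_arm(
  targets=[
    {"gripper": 1,"delta_pos": [0,0,0.015],"spin": 0},
    {"gripper": 1,"delta_pos": [0,0,0.03],"spin": 0},
    {"gripper": 1,"delta_pos": [0,0,0.045],"spin": 0},
    {"gripper": 1,"delta_pos": [0,0,0.055],"spin": 0},
    {"gripper": 1,"delta_pos": [0,0,0.062],"spin": 0},
    {"gripper": 1,"delta_pos": [0,0,0.068],"spin": 0},
    {"gripper": 1,"delta_pos": [0,0,0.072],"spin": 0},
    {"gripper": 1,"delta_pos": [0,0,0.075],"spin": 0},
    {"gripper": 1,"delta_pos": [0,0,0.077],"spin": 0},
    {"gripper": 1,"delta_pos": [0,0,0.078],"spin": 0},
    {"gripper": 1,"delta_pos": [0,0,0.079],"spin": 0},
    {"gripper": 1,"delta_pos": [0,0,0.079],"spin": 0},
  ],
)

```text
t: 19.18
position: [437.9, -363.2, 45.6]
tcp_rot: [3.141, 0.0, 1.571]
wrist_force: [-0.8, 1.2, 3.3]
finger_gap: 45.5
grasp_force: 15.0
```

Touching down at exactly 12 mm above table: seated. Release, rise, go to cup 2.

Request:
move_arm(
  targets=[
    {"gripper": 0,"delta_pos": [0,0,0],"spin": 0},
    {"gripper": -0.3,"delta_pos": [0,0,0],"spin": 0},
    {"gripper": -0.5,"delta_pos": [0,0,0],"spin": 0},
    {"gripper": -0.5,"delta_pos": [0,0,0],"spin": 0},
    {"gripper": -0.5,"delta_pos": [0,0,0],"spin": 0},
    {"gripper": -0.5,"delta_pos": [0,0,-0.015],"spin": 0},
    {"gripper": -0.5,"delta_pos": [0,0,-0.04],"spin": 0},
    {"gripper": -1,"delta_pos": [0,0,-0.07],"spin": 0},
    {"gripper": -1,"delta_pos": [0,0,-0.1],"spin": 0},
    {"gripper": -1,"delta_pos": [0,0,-0.1],"spin": 0},
  ],
)

```text
t: 20.02
position: [440.4, -365.9, 150.3]
tcp_rot: [3.133, 0.007, 1.571]
wrist_force: [-0.1, -1.2, -0.1]
finger_gap: 85.1
grasp_force: 0.0
```

Request:
move_arm(
  targets=[
    {"gripper": -1,"delta_pos": [0.03,0.006,0],"spin": 0},
    {"gripper": -1,"delta_pos": [0.07,0.013,0],"spin": 0},
    {"gripper": -1,"delta_pos": [0.11,0.02,0],"spin": 0},
    {"gripper": -1,"delta_pos": [0.15,0.027,0],"spin": 0},
    {"gripper": -1,"delta_pos": [0.19,0.035,0],"spin": 0},
    {"gripper": -1,"delta_pos": [0.23,0.042,0],"spin": 0},
    {"gripper": -1,"delta_pos": [0.27,0.049,0],"spin": 0},
    {"gripper": -1,"delta_pos": [0.305,0.055,0],"spin": 0},
    {"gripper": -1,"delta_pos": [0.3245,0.059,0],"spin": 0},
    {"gripper": -1,"delta_pos": [0.3245,0.059,0],"spin": 0},
    {"gripper": -1,"delta_pos": [0.3245,0.059,0],"spin": 0},
    {"gripper": -1,"delta_pos": [0.3245,0.059,0],"spin": 0},
  ],
)

```text
t: 21.02
position: [496.4, -39.9, 144.5]
tcp_rot: [-3.141, 0.001, 1.569]
wrist_force: [-0.5, -0.6, 0.2]
finger_gap: 93.1
grasp_force: 0.0
```

Run:
```python
from h import *
t=capture("top");s=capture("side");S=get_state();print(S["position"],S["tcp_rot"]*57.3,S["finger_gap"])
a=cv2.resize(t[200:310,260:490],None,fx=1.7,fy=1.7);b=cv2.resize(s[140:320,290:420],None,fx=3,fy=3)
o=np.zeros((540,800,3),np.uint8);o[:187,:391]=a;o[:540,400:790]=b
cv2.imwrite("pics/m6.png",o[:,:,::-1])
```

```text
[496.4 -40.6 144.6] [-180.     0.1   89.8] 92.85443683157804
```

View pics/m6.png

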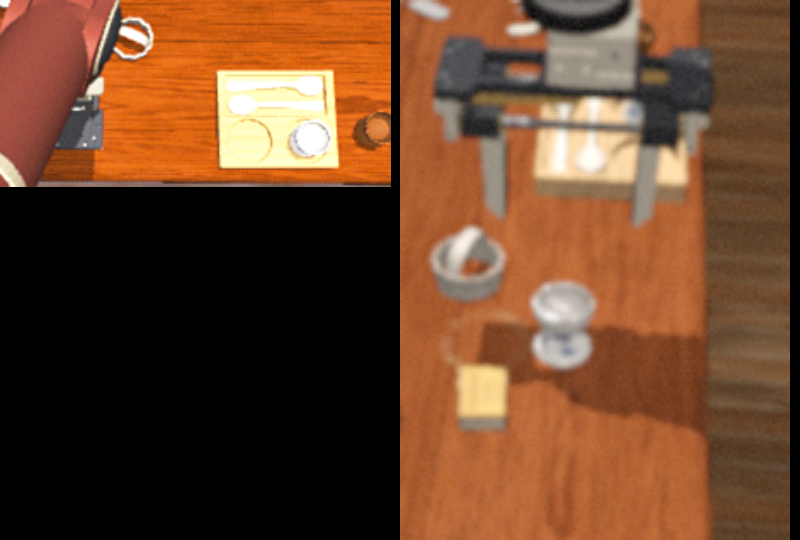

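Cup 1 sits in its seat; cup 2 lies clear under the gripper, with cutter and matchbox well off the fingers.

Request:
move_arm(
  targets=[
    {"gripper": -1,"delta_pos": [0,0,0.025],"spin": 0},
    {"gripper": -1,"delta_pos": [0,0,0.05],"spin": 0},
    {"gripper": -1,"delta_pos": [0,0,0.075],"spin": 0},
    {"gripper": -1,"delta_pos": [0,0,0.095],"spin": 0},
    {"gripper": -1,"delta_pos": [0,0,0.111],"spin": 0},
    {"gripper": -1,"delta_pos": [0,0,0.111],"spin": 0},
    {"gripper": -1,"delta_pos": [0,0,0.111],"spin": 0},
  ],
)

```text
t: 21.7
position: [496.3, -40.0, 33.3]
tcp_rot: [-3.14, 0.001, 1.568]
wrist_force: [-0.5, -0.3, -0.0]
finger_gap: 92.9
grasp_force: 0.0
```

Request:
move_arm(
  targets=[
    {"gripper": 1,"delta_pos": [0,0,0],"spin": 0},
    {"gripper": 1,"delta_pos": [0,0,0],"spin": 0},
    {"gripper": 1,"delta_pos": [0,0,0],"spin": 0},
    {"gripper": 1,"delta_pos": [0,0,0],"spin": 0},
    {"gripper": 1,"delta_pos": [0,0,0],"spin": 0},
    {"gripper": 1,"delta_pos": [0,0,0],"spin": 0},
    {"gripper": 1,"delta_pos": [0,0,0],"spin": 0},
    {"gripper": 1,"delta_pos": [0,0,0],"spin": 0},
  ],
  grip_force=15,
)

```text
t: 22.37
position: [496.9, -38.4, 33.7]
tcp_rot: [3.141, 0.0, 1.571]
wrist_force: [-0.1, 0.2, 0.1]
finger_gap: 46.1
grasp_force: 15.0
```

Request:
move_arm(
  targets=[
    {"gripper": 1,"delta_pos": [0,0,-0.01],"spin": 0},
    {"gripper": 1,"delta_pos": [0,0,-0.03],"spin": 0},
    {"gripper": 1,"delta_pos": [0,0,-0.055],"spin": 0},
    {"gripper": 1,"delta_pos": [0,0,-0.08],"spin": 0},
    {"gripper": 1,"delta_pos": [0,0,-0.1],"spin": 0},
    {"gripper": 1,"delta_pos": [0,0,-0.1],"spin": 0},
  ],
)

```text
t: 22.87
position: [499.3, -39.0, 137.8]
tcp_rot: [3.133, 0.0, 1.571]
wrist_force: [0.9, -1.1, -0.1]
finger_gap: 46.0
grasp_force: 15.0
```

Request:
move_arm(
  targets=[
    {"gripper": 1,"delta_pos": [-0.015,-0.004,0],"spin": 0},
    {"gripper": 1,"delta_pos": [-0.04,-0.01,0],"spin": 0},
    {"gripper": 1,"delta_pos": [-0.07,-0.017,0],"spin": 0},
    {"gripper": 1,"delta_pos": [-0.1,-0.024,0],"spin": 0},
    {"gripper": 1,"delta_pos": [-0.13,-0.031,0],"spin": 0},
    {"gripper": 1,"delta_pos": [-0.16,-0.039,0],"spin": 0},
    {"gripper": 1,"delta_pos": [-0.19,-0.046,0],"spin": 0},
    {"gripper": 1,"delta_pos": [-0.22,-0.053,0],"spin": 0},
    {"gripper": 1,"delta_pos": [-0.237,-0.057,0],"spin": 0},
    {"gripper": 1,"delta_pos": [-0.2445,-0.059,0],"spin": 0},
    {"gripper": 1,"delta_pos": [-0.2445,-0.059,0],"spin": 0},
    {"gripper": 1,"delta_pos": [-0.2445,-0.059,0],"spin": 0},
  ],
)

```text
t: 23.87
position: [437.8, -281.6, 133.2]
tcp_rot: [-3.141, -0.002, 1.571]
wrist_force: [0.5, 0.2, -0.9]
finger_gap: 46.1
grasp_force: 15.0
```

Request:
move_arm(
  targets=[
    {"gripper": 1,"delta_pos": [0,0,0.02],"spin": 0},
    {"gripper": 1,"delta_pos": [0,0,0.04],"spin": 0},
    {"gripper": 1,"delta_pos": [0,0,0.055],"spin": 0},
    {"gripper": 1,"delta_pos": [0,0,0.065],"spin": 0},
    {"gripper": 1,"delta_pos": [0,0,0.072],"spin": 0},
    {"gripper": 1,"delta_pos": [0,0,0.078],"spin": 0},
    {"gripper": 1,"delta_pos": [0,0,0.082],"spin": 0},
    {"gripper": 1,"delta_pos": [0,0,0.085],"spin": 0},
    {"gripper": 1,"delta_pos": [0,0,0.087],"spin": 0},
    {"gripper": 1,"delta_pos": [0,0,0.088],"spin": 0},
    {"gripper": 1,"delta_pos": [0,0,0.089],"spin": 0},
    {"gripper": 1,"delta_pos": [0,0,0.089],"spin": 0},
  ],
)

```text
t: 24.87
position: [438.1, -283.2, 45.7]
tcp_rot: [3.141, 0.0, 1.571]
wrist_force: [-1.4, 1.8, 4.9]
finger_gap: 46.4
grasp_force: 15.0
```

Seated with contact at the expected height. Release, rise, and swing clear of the top camera for a check.

Request:
move_arm(
  targets=[
    {"gripper": 0,"delta_pos": [0,0,0],"spin": 0},
    {"gripper": -0.3,"delta_pos": [0,0,0],"spin": 0},
    {"gripper": -0.5,"delta_pos": [0,0,0],"spin": 0},
    {"gripper": -0.5,"delta_pos": [0,0,0],"spin": 0},
    {"gripper": -0.5,"delta_pos": [0,0,0],"spin": 0},
    {"gripper": -0.5,"delta_pos": [0,0,-0.015],"spin": 0},
    {"gripper": -0.5,"delta_pos": [0,0,-0.04],"spin": 0},
    {"gripper": -1,"delta_pos": [0,0,-0.07],"spin": 0},
    {"gripper": -1,"delta_pos": [0,0,-0.11],"spin": 0},
    {"gripper": -1,"delta_pos": [0,0,-0.15],"spin": 0},
    {"gripper": -1,"delta_pos": [0,0,-0.15],"spin": 0},
  ],
)

```text
t: 25.78
position: [441.4, -286.2, 201.8]
tcp_rot: [3.129, 0.008, 1.57]
wrist_force: [1.1, -1.3, -0.9]
finger_gap: 90.9
grasp_force: 0.0
```

Request:
move_arm(
  targets=[
    {"gripper": -1,"delta_pos": [0.04,0.005,0],"spin": 0},
    {"gripper": -1,"delta_pos": [0.08,0.01,0],"spin": 0},
    {"gripper": -1,"delta_pos": [0.12,0.015,0],"spin": 0},
    {"gripper": -1,"delta_pos": [0.16,0.02,0],"spin": 0},
    {"gripper": -1,"delta_pos": [0.2,0.025,0],"spin": 0},
    {"gripper": -1,"delta_pos": [0.24,0.03,0],"spin": 0},
    {"gripper": -1,"delta_pos": [0.27,0.03,0],"spin": 0},
    {"gripper": -1,"delta_pos": [0.28,0.03,0],"spin": 0},
    {"gripper": -1,"delta_pos": [0.28,0.03,0],"spin": 0},
    {"gripper": -1,"delta_pos": [0.28,0.03,0],"spin": 0},
  ],
)

```text
t: 26.62
position: [467.7, -3.9, 194.5]
tcp_rot: [-3.141, 0.001, 1.571]
wrist_force: [0.3, -1.1, 0.0]
finger_gap: 93.0
grasp_force: 0.0
```

Run:
```python
from h import *
t=capture("top");s=capture("side");S=get_state();print(S["position"],S["dq"],S["wrist_force"])
a=cv2.resize(t[160:310,90:490],None,fx=2,fy=2);b=cv2.resize(s[140:230,290:420],None,fx=3,fy=3);c=cv2.resize(s[320:460,290:420],None,fx=2,fy=2)
o=np.zeros((590,800,3),np.uint8);o[:300]=a;o[305:575,:390]=b;o[305:585,400:660]=c
cv2.imwrite("pics/end.png",o[:,:,::-1])
for p in((437.5,-283,62),(437.5,-363,62),(464.7,378.2,126)): print(proj("top",p))
```

```text
[467.7  -5.5 194.7] [ 0. -0. -0. -0. -0.  0. -0.] [ 0.3  0.3 -0.4]
[409.6 280.7]
[444.3 281. ]
[112.9 262.6]
```

View pics/end.png

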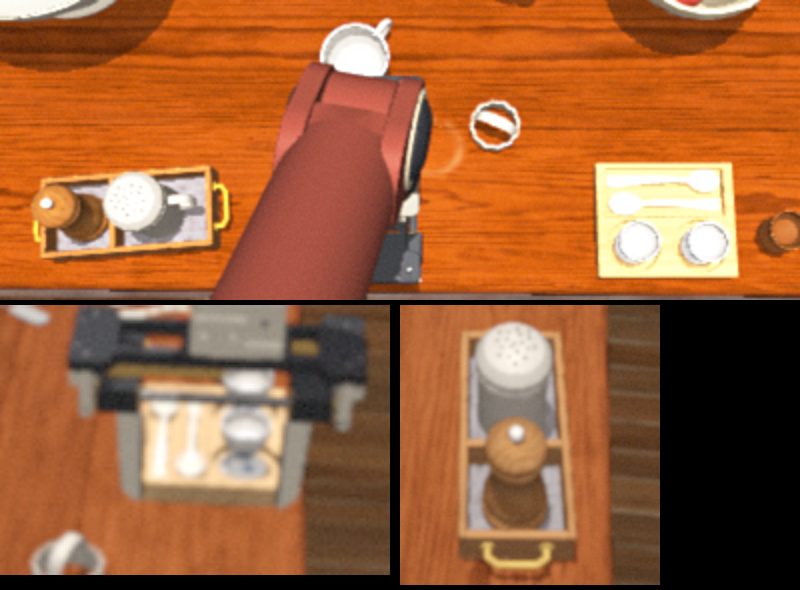

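The final picture shows both cups upright in their seats, with rims near (409,281) and (442,281), within about 2 px of where they should be. The mill and dredger are down in their compartments. The cutter and teacup are where they started, the robot is touching nothing, and the matchbox is hidden by the arm, which never came near it.

```bash
python3 -c "
from bench import *
print(job_done())"
```

```text
the job is handed in; nothing more can be done
None
```

The job is handed in: both egg cups are in the egg board's seats and the mill and dredger are in their caddy compartments, all upright in the last picture; the hand-in gave no verdict, and the matchbox was hidden by the arm in that picture.

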